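Light the glory-hole burner

ROBOT

A 6-joint arm with a two-finger parallel gripper is mounted at the origin on the work surface. World frame = base frame: x ahead of the robot, y to its left, z up, the work surface at z = 0. Lengths are in mm, angles in rad, forces in N, time in s.
With the tool pointing down it reaches from about 300 to 775 mm from the base axis. Payload 14.6 kg.
Tool frame: the origin (TCP) lies midway between the tips of the shut fingers; the grasp point (between the pads) lies 19 mm behind it; y points along the fingers, z is the direction in which the jaws open and shut, and the axes are right-handed (so a half turn about y gives the same grasp; the last joint's range is limited). The gripper opens to 94 mm and grips with 3 to 60 N. Pads are 16 mm wide; open, the fingers measure 119 mm over their backs; the gripper's body (75 mm by 177 mm) begins 78 mm behind the grasp point.
Start: joints at [1.16, 0.3, 1.521, -0, 1.321, -0.067], TCP at [185.384, 517.805, 205.446] pointing down, gripper open.
Joint ranges: [-3.03, 3.03], [-0.79, 2.21], [0.23, 2.52], [-1.04, 4.18], [0, 3.07], [-2.55, 2.55]. Speed limits (rad/s): [2.22, 2.22, 2.57, 3.14, 3.14, 3.14].

INTERFACE

Orientations are given as [roll, pitch, yaw] about the fixed x, y, z axes, in that order (R = Rz(yaw) Ry(pitch) Rx(roll)).
In Python, from cell import manip gives the robot as it stands.
- The arm moves only by the tool play_rows, never from a script. Its argument "series" is a list of rows, each a list of 3 entries, a list of its own where there are three numbers: the shift along the tool's x, y, z in m, then the turn about the tool's y in rad, then the closure, from 0 (fully open) to 1 (shut). In form: [[[dx, dy, dz], twist, grip], ...]. A call has 1 to 20 rows; each row is the pose to reach, as a shift and turn from the pose measured when the call began, along the tool's axes at that moment; what a row does not reach only later rows make up. A row lasts 1/10 s, in which the tool goes at most 50 mm and 8.59 degrees, less where a joint would pass 70% of its speed; a pose out of reach is approached as far as the arm can. A call with a gripper value outside its range is refused whole. The fingers move at their own pace and stop on an object; "squeeze" is the grip in N (left out, the last holds). Time passes only in rows, so rows that repeat a pose let the fingers close. It gives the time, the measured TCP pose, the force and the opening at its end, in the units of the state.
- manip.read_state(): the state, without advancing time (a new reading comes with each control period).
- manip.camera(name): name is "scene" or "top" or "wrist"; returns the picture (480x640x3 uint8, red, green, blue); there is no depth.
- manip.camera_params(name): a dict with "K" (3x3 intrinsics, pixels), "dist_coeffs" ([k1, k2, p1, p2, k3] as OpenCV has them; the pictures are not rectified), "rvec" (rotation vector, rad) and "tvec" (3), from world to camera coordinates, as OpenCV has them. Camera axes: x right, y down, z forward; pixel columns grow to the right and rows downward; lengths in mm; the calibration is good to about 2 mm. A picture is of the moment at which its call begins: read the wrist's pose just before it. camera_params takes no time and is no camera call; for the wrist camera it gives the pose at the moment of the call.
- manip.sign_off(): hands the job in, once; it reports no verdict.
The state is a dict: "clock": time; "joints": joint angles; "qd": joint speeds; "effort": joint torques, N m; "eef_pos": TCP position; "eef_rot": TCP orientation; "wrist_force": force on the tool from outside, world axes, zero at the start; "moment": the same for the moment, N m; "finger_gap": finger opening in mm.
Only numpy, scipy, OpenCV 4.12 (cv2) and the standard library are available. Lean on these libraries where they do the work, as an engineer would, in place of code of your own. Each camera call takes 0.05 s, during which the arm holds its last target. There are 200 camera calls.

TASK

Light the glory-hole burner by pressing its controls, picking nothing up: first rock the blower switch (the left-hand rocker on the console) over to on by pressing its far end, then push the black reset knob of the gas safety valve down fully home so that it stays in, then press the ignition button in fully and keep it in for two seconds before letting go. Leave the hood rocker next to the blower switch on, do not press the mushroom stop, and do not shift any of the jars and tools around.

Things in the scene. Friction and masses are not known exactly. Their poses are not given: they have to be found in the camera images.
- console: grey steel burner console bolted to the bench, 270 mm wide (y), 180 deep (x), 50 high in front, 88 at the back: its face slopes 12 deg. Origin: centre of the underside; x from low front to high back, y left, z up. Controls in one row at mid-depth, left to right: blower rocker (y +98 mm), hood rocker (+36), ignition button (-30), stop mushroom (-94). Small pilot lamps uphill of them mean nothing
- blower_on_end (a point): blower rocker, leftmost control: grey see-saw paddle 67 mm long (up the slope), 32 wide, about 18 above the face, in a black frame 5 mm high. This point is on the paddle's surface, 22 mm from its pivot towards the far (uphill) end, which has a moulded white bar: press here for on. At mid-tilt its z is square to the console face
- blower (a joint): tilt of the blower rocker in rad, about the console's y axis through the paddle's middle: 0 = off (near end down, far end raised; so at the start), 0.26 = on (far end down). It snaps over past 0.13 and stays where it is; it takes about 3.5 N at the point above to start it, which then sinks about 6 mm
- hood_on_end (a point): the same point on the hood rocker, an identical paddle 62 mm to the right of the blower rocker, which runs the extraction hood; already on (far end down) and to be left on
- hood (a joint): tilt of the hood rocker in rad: 0 = on (far end down; so at the start), -0.26 = off
- gas_reset_top (a point): centre of the top of the reset knob of the gas safety valve: a black round knob 32 mm across, 12 mm thick on a steel stem, top about 132 mm above the bench when out, 122 mm when home; nothing else on the valve comes higher than 102 mm. z up
- gas_reset (a joint): how far the reset knob is pushed down, m: 0 = out (start), 0.010 = fully home. It resists with about 4 N at first, pulls itself in past 6 mm, and stays home when let go
- gas_valve: manual-reset gas safety valve fixed on the bench in a run of steel pipe: aluminium block 76 x 56 x 50 mm with a round bonnet, brass unions and a 21 mm pipe along x that elbows down into the bench 92 mm either side; black coil on its right (-y) side, out to 80 mm. Origin: on the bench under the reset knob's axis, z up
- ignition_top (a point): centre of the top of the ignition button: plain black round push button 26 mm across, standing 19 mm off the face, in a steel collar 35 mm across and 7 mm high. z points out of the sloped face (12 deg from vertical, leaning to the console's -x); the button goes in along -z
- ignition (a joint): how far the ignition button is pressed, m: 0 = out, 0.006 = fully in; springs back; 1.2 N starts it, 4 N holds it fully in
- stop_top (a point): centre of the top of the burner stop, a black mushroom button 44 mm across, standing 28.5 mm off the face at the right end of the console, 64 mm right of the ignition button; not to be pressed. z points out of the face
- stop (a joint): how far the stop mushroom is pressed, m: 0 = out, 0.006 = fully in
- jar_tall: bystander: closed round screw-top jar of glass colour, 64 mm across, 85 mm tall, loose, standing on the bench; origin at the centre of its underside, z up
- jar_low: bystander: closed round screw-top jar of glass colour, 72 mm across, 60 mm tall, loose, standing on the bench; origin at the centre of its underside, z up
- jar_mid: bystander: closed round screw-top jar of glass colour, 60 mm across, 70 mm tall, loose, standing on the bench; origin at the centre of its underside, z up
- jacks: bystander: steel glassmaker's jacks (big sprung tongs) lying flat, 245 mm long, 80 mm wide, 17 mm high; loose; origin on the bench at the middle, x along the blades
- shears: bystander: steel shears lying flat, 185 mm long, 120 mm wide over the ring handles, 13 mm high; loose; origin on the bench at the middle, x towards the blade tips
- wood_block: bystander: dark wooden shaping block 80 mm across and 60 mm high, with a 22 mm round handle reaching 210 mm to -x; loose; origin under the middle of the block
- mould: bystander: heavy open brass mould cup, 84 mm across its rim, 70 mm tall; loose; origin under its centre
- paddle: bystander: flat wooden paddle 275 mm long, 85 mm wide, 12 mm thick, lying flat; loose; origin on the bench, x towards the blade

How it is judged:
By the outcome, as a careful person would: the job done as asked, in the order asked, and still so for the second after the job is handed in, with the robot touching nothing.
It also fails if it takes over 48 s, if anything falls off the work surface, if the arm or the gripper's body presses on something with over 40 N, if the wrist force passes 120 N, or if a joint passes its speed limit or range.

## Working session

There is one attempt and no reset: what is moved stays moved. The work goes in short steps, Python scripts to look and compute and a tool call to move; the robot and the scene stay as the last step left them, time stands still between calls to the robot, and variables do not carry over. Pictures are saved under pics/ and viewed, about 8 in all and at most 12, crops included, and the job is handed in when it is done.

Besides the shell and the picture viewer there is one more tool, called after ">>>" by a JSON object that holds its "api" and its "payload". play_rows: Moves the arm, as the interface text tells. Its arguments: {"type":"object","properties":{"series":{"type":"array","items":{"type":"array"}},"squeeze":{"type":"number"}},"required":["series"]}

```bash
mkdir -p pics; python3 - <<'E'
from cell import manip
import cv2
print(manip.read_state())
for n in("scene","top"):
    cv2.imwrite(f"pics/{n}0.png",manip.camera(n)[:,:,::-1]); print(n,manip.camera_params(n))
E
```

```text
{'clock': 0.0, 'joints': array([ 1.16038175e+00,  3.00494975e-01,  1.52157350e+00, -4.20485689e-05,
        1.32070077e+00, -6.66102289e-02]), 'qd': array([ 5.49114079e-04,  4.51424777e-05,  1.69782958e-04,  5.87199284e-05,
       -1.77546827e-04,  9.42985163e-04]), 'effort': array([ 6.46163589e-04, -5.31802905e+01, -3.52740061e+01,  7.08806422e-02,
        2.44899967e-02, -1.31711677e-04]), 'eef_pos': array([185.3031486 , 517.566777  , 204.87644483]), 'eef_rot': array([-1.57197301e+00,  3.76766853e-05, -3.43793936e-01]), 'wrist_force': array([-0.01133404,  0.45079024, -0.24770116]), 'moment': array([ 0.03603602,  0.01743449, -0.02301042]), 'finger_gap': 93.966996227853}
scene {'K': array([[445.29034714,   0.        , 318.640519  ],
       [  0.        , 445.29034714, 244.35117347],
       [  0.        ,   0.        ,   1.        ]]), 'dist_coeffs': array([-0.05805233,  0.        ,  0.        ,  0.        ,  0.        ]), 'rvec': array([ 0.91591892,  2.29864691, -1.26468148]), 'tvec': array([ 377.50125048, -100.79972102, 1627.43613921])}
top {'K': array([[524.18058441,   0.        , 320.1855103 ],
       [  0.        , 524.18058441, 239.16065183],
       [  0.        ,   0.        ,   1.        ]]), 'dist_coeffs': array([-0.06935855,  0.        ,  0.        ,  0.        ,  0.        ]), 'rvec': array([ 2.10697708, -2.14497429,  0.21576935]), 'tvec': array([5.19422194e-01, 5.58161608e+02, 1.53995902e+03])}
```

View pics/top0.png

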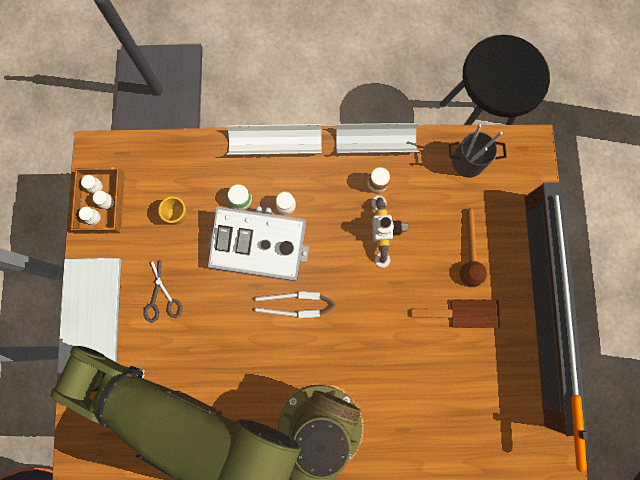

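View pics/scene0.png

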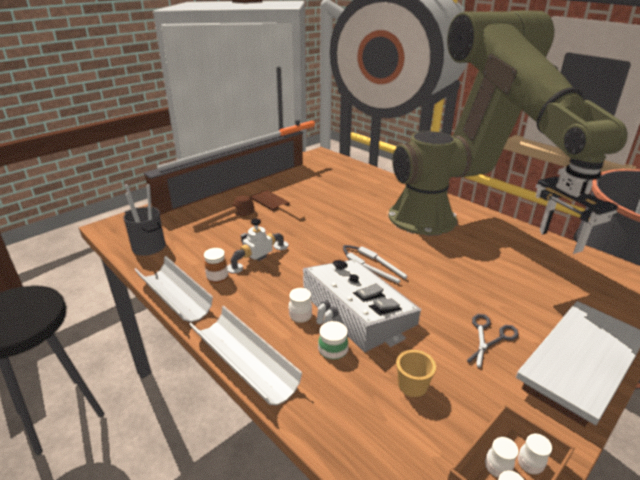

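The top view shows the console around (257,243), blower rocker at (224,238), hood at (244,241), ignition at (265,244), stop at (286,248) and the reset knob at (385,223). I'll enlarge that part.

```bash
cat > h.py <<'E'
import cv2, numpy as np
def ray(p,uv):
    K,d=np.array(p["K"]),np.array(p["dist_coeffs"]); R=cv2.Rodrigues(np.array(p["rvec"]))[0]; t=np.array(p["tvec"])
    n=cv2.undistortPoints(np.array([[uv]],float),K,d)[0,0]
    return -R.T@t, R.T@np.array([n[0],n[1],1])
def atz(p,uv,z):
    c,r=ray(p,uv); return c+r*(z-c[2])/r[2]
def proj(p,X):
    return cv2.projectPoints(np.array(X,float).reshape(-1,3),np.array(p["rvec"]),np.array(p["tvec"]),np.array(p["K"]),np.array(p["dist_coeffs"]))[0][:,0]
E
python3 - <<'E'
import cv2,numpy as np
im=cv2.imread("pics/top0.png")
a=cv2.resize(im[200:285,202:312],None,fx=7,fy=7,interpolation=cv2.INTER_CUBIC)
cv2.imwrite("pics/c1.png",a)
from h import *; from cell import manip
p=manip.camera_params("top")
for n,uv,z in [("blower",(224,238),87),("hood",(244,241),87),("ign",(265,244),87),("stop",(286,248),97),("knob",(385,223),132)]: print(n,atz(p,uv,z))
E
```

```text
blower [559.98486929 277.32497032  87.        ]
hood [549.87976505 217.57504177  87.        ]
ign [539.75460994 155.08281108  87.        ]
stop [524.87094992  92.27552976  97.        ]
knob [ 587.62515848 -198.02867799  132.        ]
```

View pics/c1.png

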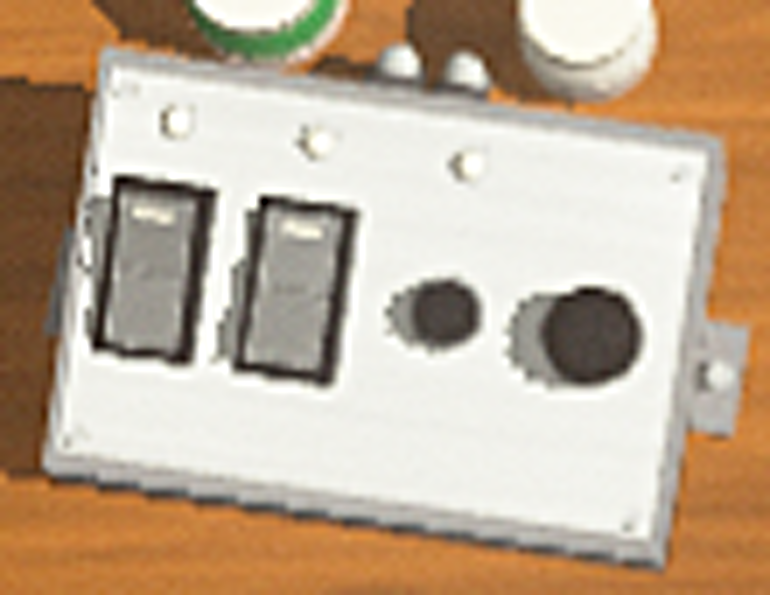

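```bash
cat > fit.py <<'E'
from h import *
from scipy.optimize import least_squares
s,c=np.sin(np.radians(12)),np.cos(np.radians(12))
def loc(u,y,h): return np.array([u*c-h*s, y, 69+u*s+h*c])   # u up the slope, h off face
def world(q,L):
    cy,sy=np.cos(q[2]),np.sin(q[2]); L=np.atleast_2d(L)
    return np.c_[q[0]+cy*L[:,0]-sy*L[:,1], q[1]+sy*L[:,0]+cy*L[:,1], L[:,2]]
def fit(p,L,uv,q0):
    r=least_squares(lambda q:(proj(p,world(q,L))-uv).ravel(),q0,loss="soft_l1"); return r.x,r.fun.reshape(-1,2)
E
python3 - <<'E'
from fit import *; from cell import manip
p=manip.camera_params("top")
C=np.array([(154,270),(296,291),(447,312),(592,335),(108,55),(716,142),(50,468),(662,545)],float)
uv=(C+.5)/7-.5+[202,200]
L=[loc(0,98,5),loc(0,36,5),loc(0,-30,19),loc(0,-94,28.5),[90,135,88],[90,-135,88],[-90,135,50],[-90,-135,50]]
q,r=fit(p,L,uv,[545,190,-.187]); print(q.round(3)); print(r.round(2))
for n,l in [("blow",loc(22,98,18)),("hood",loc(22,36,18)),("ign",loc(0,-30,19)),("stop",loc(0,-94,28.5))]: print(n,world(q,l).round(1))
E
```

```text
[ 5.47339e+02  1.83406e+02 -1.57000e-01]
[[ 0.17  0.16]
 [ 0.21  0.  ]
 [-0.22  0.15]
 [ 0.12 -0.06]
 [-0.89 -1.07]
 [ 0.92 -1.31]
 [-0.7   0.34]
 [ 0.27  1.85]]
blow [[580.3 277.4  91.2]]
hood [[570.5 216.2  91.2]]
ign [[538.7 154.4  87.6]]
stop [[526.8  91.5  96.9]]
```

>>> {"api": "play_rows", "payload": {"series": [[[0.44,0,-0.116],-0.187,1],[[0.44,0,-0.116],-0.187,1],[[0.44,0,-0.116],-0.187,1],[[0.44,0,-0.116],-0.187,1],[[0.44,0,-0.116],-0.187,1],[[0.44,0,-0.116],-0.187,1],[[0.44,0,-0.116],-0.187,1],[[0.44,0,-0.116],-0.187,1],[[0.44,0,-0.116],-0.187,1],[[0.44,0,-0.116],-0.187,1],[[0.44,0,-0.116],-0.187,1],[[0.44,0,-0.116],-0.187,1],[[0.44,0,-0.116],-0.187,1],[[0.44,0,-0.116],-0.187,1]]}}

```text
clock: 1.5
eef_pos: [559.6, 261.1, 205.4]
eef_rot: [-1.572, -0.0, -0.155]
wrist_force: [0.1, -0.1, -0.1]
finger_gap: 0.4
```

```bash
python3 - <<'E'
from cell import manip
import cv2
from fit import *
s_=manip.read_state(); print(s_['clock'],s_['eef_pos'],s_['eef_rot'],s_['wrist_force'],s_['finger_gap'])
p=manip.camera_params("wrist"); im=manip.camera("wrist")[:,:,::-1].copy()
import json; json.dump({k:np.array(v).tolist() for k,v in p.items()},open("w1.json","w"))
cv2.imwrite("pics/w1raw.png",im)
q=[547.3,183.4,-.157]
for l in [loc(22,98,18),loc(22,36,18),loc(0,-30,19),loc(0,98,5)]:
    uv=proj(p,world(q,l))[0]; print(uv); cv2.drawMarker(im,tuple(int(round(v)) for v in uv),(0,0,255),0,12,1)
cv2.imwrite("pics/w1.png",im)
E
```

```text
1.5 [559.61522135 261.12192731 205.39029514] [-1.57154353e+00 -4.25192709e-05 -1.55178121e-01] [ 0.0561212  -0.07715456 -0.08619203] 0.42982176046420617
[341.8242429  258.34397343]
[264.82507572 258.18234122]
[182.09860002 230.79647053]
[341.01553714 230.289001  ]
```

View pics/w1.png

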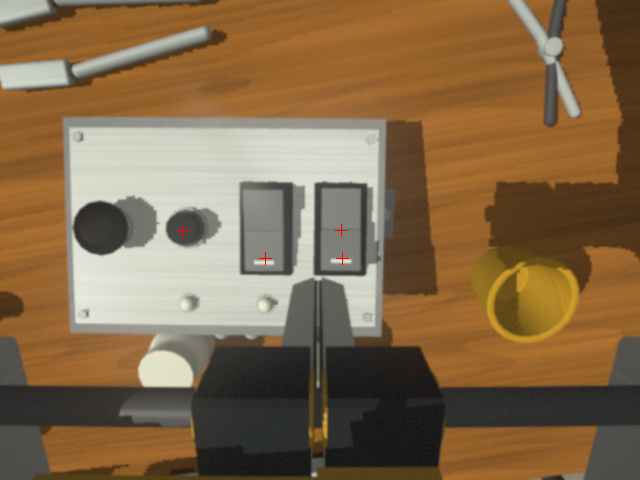

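The overlay in the wrist view lands on the controls: the blower bar is at (341,260), the ignition button at (185,228) against a projected (182,231), so the fit is good to about 2 mm. Next I go down over the blower's far end.

>>> {"api": "play_rows", "payload": {"series": [[[0.014,0.05,0.019],0,1],[[0.014,0.09,0.019],0,1],[[0.014,0.106,0.019],0,1],[[0.014,0.108,0.019],0,1],[[0.014,0.11,0.019],0,1],[[0.014,0.112,0.019],0,1],[[0.014,0.113,0.019],0,1],[[0.014,0.114,0.019],0,1],[[0.014,0.115,0.019],0,1],[[0.014,0.115,0.019],0,1]]}}

```text
clock: 2.55
eef_pos: [576.4, 277.4, 90.2]
eef_rot: [-1.572, 0.0, -0.155]
wrist_force: [-0.4, 0.1, -0.6]
finger_gap: 0.2
```

>>> {"api": "play_rows", "payload": {"series": [[[0,0.001,0],0,1],[[0,0.002,0],0,1],[[0,0.002,0],0,1]]}}

```text
clock: 2.85
eef_pos: [576.6, 277.5, 89.2]
eef_rot: [-1.571, -0.0, -0.155]
wrist_force: [-3.4, -2.1, 8.3]
finger_gap: 0.3
```

```bash
python3 - <<'E'
from cell import manip
import cv2
im=manip.camera("wrist")[:,:,::-1]
cv2.imwrite("pics/w2.png",im)
E
```

```text
(no output)
```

View pics/w2.png

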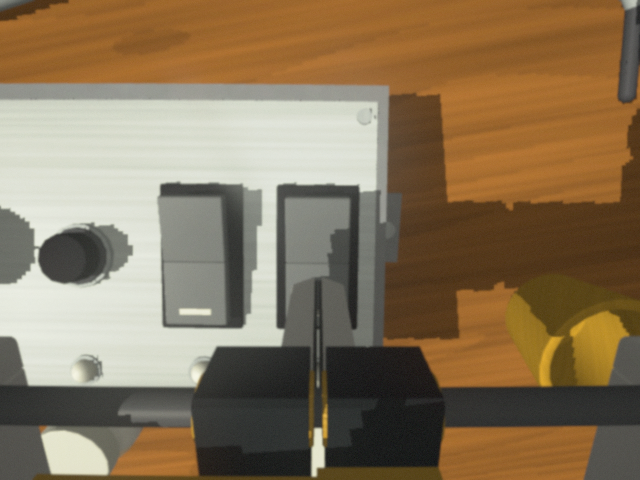

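The finger tip is on the blower's far end with 8 N. I'll push a little more to tell an end stop from a half-way tilt, then lift.

>>> {"api": "play_rows", "payload": {"series": [[[0,0.0015,0],0,1],[[0,0.003,0],0,1],[[0,0.003,0],0,1]]}}

```text
clock: 3.2
eef_pos: [576.9, 277.6, 88.8]
eef_rot: [-1.571, -0.002, -0.155]
wrist_force: [-10.4, -4.9, 22.2]
finger_gap: 0.3
```

>>> {"api": "play_rows", "payload": {"series": [[[0,-0.04,0],0,1],[[0,-0.08,0],0,1],[[-0.014,-0.116,-0.018],0,1],[[-0.014,-0.116,-0.018],0,1],[[-0.014,-0.116,-0.018],0,1]]}}

```text
clock: 3.7
eef_pos: [560.0, 261.9, 205.2]
eef_rot: [-1.57, -0.003, -0.156]
wrist_force: [1.5, 0.6, 0.3]
finger_gap: 0.1
```

```bash
python3 - <<'E'
from cell import manip
import cv2,numpy as np
im=manip.camera("wrist")[:,:,::-1]
a=cv2.imread("pics/w1raw.png")
f=lambda i:cv2.resize(i[170:290,150:380],None,fx=3,fy=3,interpolation=cv2.INTER_CUBIC)[:300]
cv2.imwrite("pics/w3.png",np.vstack([f(a),f(im)]))
E
```

```text
(no output)
```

View pics/w3.png

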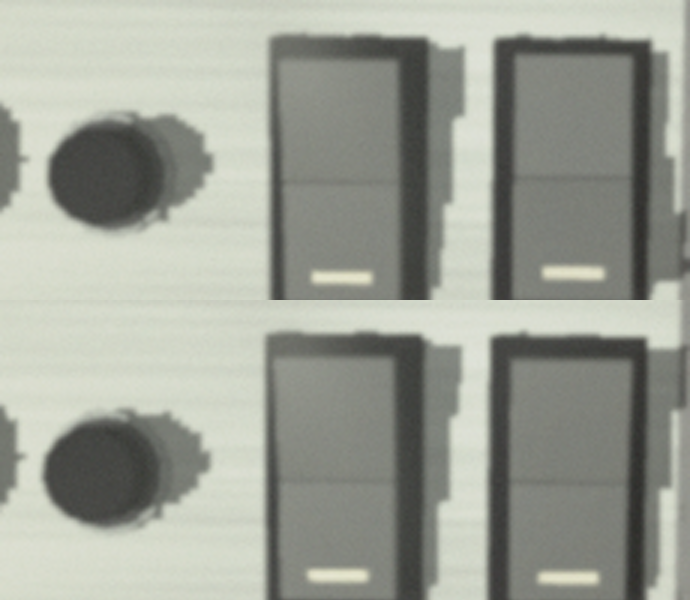

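The blower bar now sits level with the hood's, the on position, and its shadow has changed to match the hood's too. Next is the gas valve.

>>> {"api": "play_rows", "payload": {"series": [[[0.065,0,-0.447],0,1],[[0.065,0,-0.447],0,1],[[0.065,0,-0.447],0,1],[[0.065,0,-0.447],0,1],[[0.065,0,-0.447],0,1],[[0.065,0,-0.447],0,1],[[0.065,0,-0.447],0,1],[[0.065,0,-0.447],0,1],[[0.065,0,-0.447],0,1],[[0.065,0,-0.447],0,1],[[0.065,0,-0.447],0,1],[[0.065,0,-0.447],0,1],[[0.065,0,-0.447],0,1],[[0.065,0,-0.447],0,1]]}}

```text
clock: 5.15
eef_pos: [555.1, -188.6, 204.1]
eef_rot: [-1.571, -0.001, -0.154]
wrist_force: [-0.3, 0.1, 0.4]
finger_gap: 0.4
```

```bash
python3 - <<'E'
from cell import manip
import cv2,json
from h import *
s_=manip.read_state(); print(s_['clock'],s_['eef_pos'],s_['eef_rot'],s_['wrist_force'])
p=manip.camera_params("wrist"); im=manip.camera("wrist")[:,:,::-1].copy()
json.dump({k:np.array(v).tolist() for k,v in p.items()},open("w4.json","w"))
uv=proj(p,[587.6,-198,132])[0]; print(uv)
cv2.drawMarker(im,tuple(int(round(v)) for v in uv),(0,0,255),0,12,1)
cv2.imwrite("pics/w4.png",im)
E
```

```text
5.15 [ 555.0951979  -188.5685352   204.13786382] [-1.57108777e+00 -8.59588493e-04 -1.53688497e-01] [-0.29532758  0.12168621  0.38991614]
[311.74806396 298.30485635]
```

View pics/w4.png

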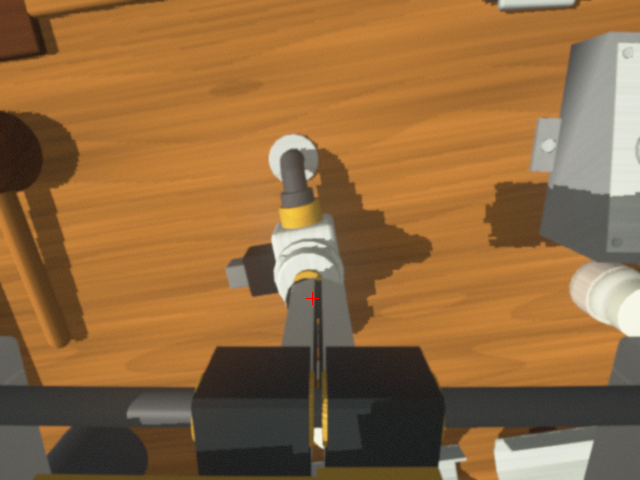

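The closed fingers hide the knob. I'll step back 80 mm in x and look again.

>>> {"api": "play_rows", "payload": {"series": [[[-0.08,0,0],0,1],[[-0.08,0,0],0,1],[[-0.08,0,0],0,1],[[-0.08,0,0],0,1]]}}

```text
clock: 5.6
eef_pos: [476.3, -176.3, 204.8]
eef_rot: [-1.571, -0.002, -0.154]
wrist_force: [0.0, -0.4, -0.7]
finger_gap: 0.3
```

```bash
python3 - <<'E'
from cell import manip
import cv2,json
from h import *
s_=manip.read_state(); print(s_['clock'],s_['eef_pos'],s_['eef_rot'],s_['wrist_force'])
p=manip.camera_params("wrist"); im=manip.camera("wrist")[:,:,::-1].copy()
json.dump({k:np.array(v).tolist() for k,v in p.items()},open("w5.json","w"))
uv=proj(p,[587.6,-198,132])[0]; print(uv)
cv2.drawMarker(im,tuple(int(round(v)) for v in uv),(0,0,255),0,12,1)
cv2.imwrite("pics/w5.png",im)
E
```

```text
5.6 [ 476.33762801 -176.33147547  204.81555541] [-1.57147348 -0.002403   -0.1537568 ] [ 0.00174739 -0.42135703 -0.7212294 ]
[312.16071283 392.22033847]
```

View pics/w5.png

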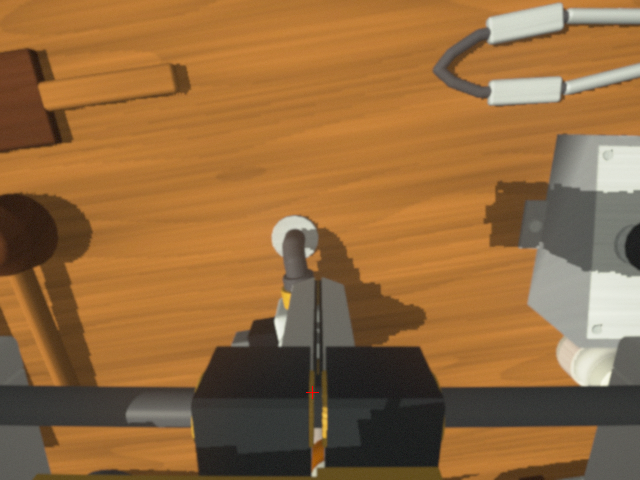

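Wrong way: the camera sits on the -x side, so the tool has to go past the knob in +x.

>>> {"api": "play_rows", "payload": {"series": [[[0.155,0,0],0,1],[[0.155,0,0],0,1],[[0.155,0,0],0,1],[[0.155,0,0],0,1],[[0.155,0,0],0,1],[[0.155,0,0],0,1]]}}

```text
clock: 6.25
eef_pos: [629.5, -199.9, 204.7]
eef_rot: [-1.571, -0.002, -0.153]
wrist_force: [-0.5, 0.1, 0.1]
finger_gap: 0.4
```

```bash
python3 - <<'E'
from cell import manip
import cv2,json
from h import *
s_=manip.read_state(); print(s_['clock'],s_['eef_pos'],s_['eef_rot'],s_['wrist_force'])
p=manip.camera_params("wrist"); im=manip.camera("wrist")[:,:,::-1].copy()
json.dump({k:np.array(v).tolist() for k,v in p.items()},open("w6.json","w"))
uv=proj(p,[587.6,-198,132])[0]; print(uv)
cv2.drawMarker(im,tuple(int(round(v)) for v in uv),(0,0,255),0,12,1)
cv2.imwrite("pics/w6.png",im)
E
```

```text
6.25 [ 629.49167451 -199.90711998  204.74480199] [-1.57128405 -0.001684   -0.153409  ] [-0.45487821  0.1496811   0.11803871]
[311.1001029  192.92188764]
```

View pics/w6.png

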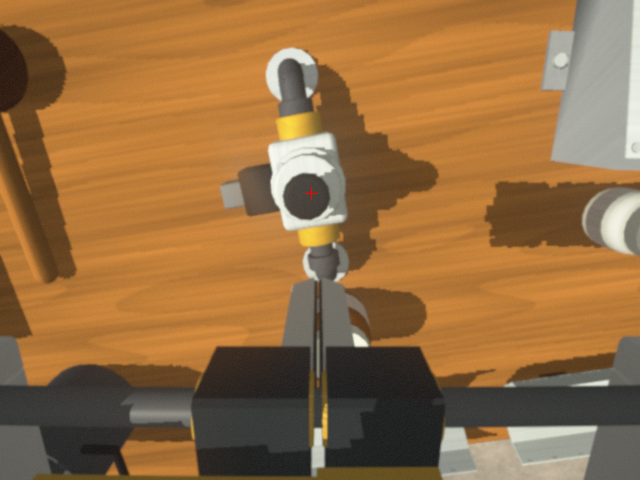

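The knob's centre is at (306,196), a few mm from the mark, which puts it at about (589,-202). I move over it and press in small steps.

>>> {"api": "play_rows", "payload": {"series": [[[-0.0395,0.02,-0.008],0,1],[[-0.0395,0.05,-0.008],0,1],[[-0.0395,0.068,-0.008],0,1],[[-0.0395,0.071,-0.008],0,1],[[-0.0395,0.073,-0.008],0,1],[[-0.0395,0.075,-0.008],0,1],[[-0.0395,0.077,-0.008],0,1],[[-0.0395,0.079,-0.008],0,1],[[-0.0395,0.08,-0.008],0,1],[[-0.0395,0.081,-0.008],0,1],[[-0.0395,0.082,-0.008],0,1],[[-0.0395,0.083,-0.008],0,1],[[-0.0395,0.083,-0.008],0,1]]}}

```text
clock: 7.6
eef_pos: [589.3, -202.0, 122.4]
eef_rot: [-1.571, -0.003, -0.154]
wrist_force: [0.0, -0.5, -0.4]
finger_gap: 0.4
```

>>> {"api": "play_rows", "payload": {"series": [[[0,0.0015,0],0,1],[[0,0.003,0],0,1],[[0,0.003,0],0,1]]}}

```text
clock: 7.9
eef_pos: [589.6, -202.1, 121.9]
eef_rot: [-1.572, -0.005, -0.154]
wrist_force: [-8.6, 2.9, 20.7]
finger_gap: 0.6
```

Firm stop at z 121.9 under 21 N, as expected for knob home (122). I lift and move to the ignition button.

>>> {"api": "play_rows", "payload": {"series": [[[0,-0.045,0],0,1],[[0,-0.083,0],0,1],[[-0.111,-0.083,0.346],0,1],[[-0.111,-0.083,0.346],0,1],[[-0.111,-0.083,0.346],0,1],[[-0.111,-0.083,0.346],0,1],[[-0.111,-0.083,0.346],0,1],[[-0.111,-0.083,0.346],0,1],[[-0.111,-0.083,0.346],0,1],[[-0.111,-0.083,0.346],0,1],[[-0.111,-0.083,0.346],0,1],[[-0.111,-0.083,0.346],0,1],[[-0.111,-0.083,0.346],0,1]]}}

```text
clock: 9.2
eef_pos: [532.9, 155.5, 203.9]
eef_rot: [-1.572, -0.005, -0.155]
wrist_force: [-0.9, -0.3, 0.0]
finger_gap: 0.6
```

```bash
python3 - <<'E'
from cell import manip
import cv2,json
from fit import *
s_=manip.read_state(); print(s_['clock'],s_['eef_pos'],s_['eef_rot'],s_['wrist_force'])
p=manip.camera_params("wrist"); im=manip.camera("wrist")[:,:,::-1].copy()
top=manip.camera("top")[:,:,::-1]
uv=proj(p,np.vstack([[537,156.5,87.6],[533,157,88],world([547.3,183.4,-.157],loc(0,-94,28.5))])); print(uv)
for v in uv: cv2.drawMarker(im,tuple(int(round(x)) for x in v),(0,0,255),0,12,1)
a=cv2.imread("pics/top0.png")
f=lambda i:cv2.resize(i[190:270,350:430],(240,240),interpolation=cv2.INTER_CUBIC)
cv2.imwrite("pics/w7.png",np.hstack([im,np.vstack([f(a),f(top)])[:, :160*1+0] if 0 else cv2.resize(np.vstack([f(a),f(top)]),(160,480))]))
E
```

```text
9.2 [532.88185991 155.49195218 203.94183867] [-1.57220825 -0.00453291 -0.1552879 ] [-0.94713715 -0.34089041  0.006723  ]
[[320.03402432 240.38109657]
 [319.89011863 235.66829954]
 [235.46619846 243.62684276]]
```

View pics/w7.png

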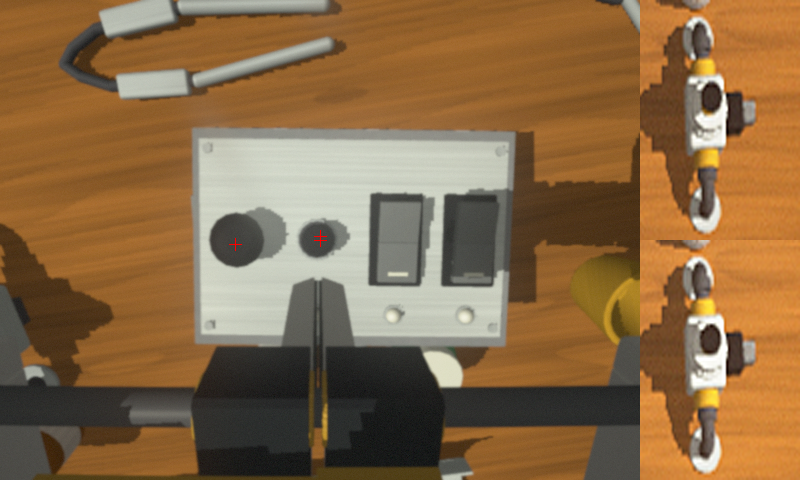

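The button's centre is at (317,239), lined up with the tool to within about 2 mm. In the top view the knob sits lower than it did. I press down.

>>> {"api": "play_rows", "payload": {"series": [[[0,0.05,-0.001],0,1],[[0,0.095,-0.001],0,1],[[0,0.112,-0.001],0,1],[[0,0.114,-0.001],0,1],[[0,0.116,-0.001],0,1],[[0,0.118,-0.001],0,1],[[0,0.12,-0.001],0,1],[[0,0.121,-0.001],0,1],[[0,0.121,-0.001],0,1]]}}

```text
clock: 10.2
eef_pos: [533.8, 154.5, 83.7]
eef_rot: [-1.571, -0.006, -0.155]
wrist_force: [1.8, -1.0, 3.9]
finger_gap: 0.4
```

>>> {"api": "play_rows", "payload": {"series": [[[0,0.0015,0],0,1],[[0,0.003,0],0,1],[[0,0.004,0],0,1],[[0,0.004,0],0,1]]}}

```text
clock: 10.6
eef_pos: [534.5, 154.5, 81.6]
eef_rot: [-1.571, -0.008, -0.155]
wrist_force: [-5.5, -2.6, 21.8]
finger_gap: 0.6
```

Firm stop at 81.6 mm (about 82 predicted for fully in). I hold it about 2.6 s with the same push.

>>> {"api": "play_rows", "payload": {"series": [[[0,0.002,0],0,1],[[0,0.002,0],0,1],[[0,0.002,0],0,1],[[0,0.002,0],0,1],[[0,0.002,0],0,1],[[0,0.002,0],0,1],[[0,0.002,0],0,1],[[0,0.002,0],0,1],[[0,0.002,0],0,1],[[0,0.002,0],0,1],[[0,0.002,0],0,1],[[0,0.002,0],0,1],[[0,0.002,0],0,1],[[0,0.002,0],0,1],[[0,0.002,0],0,1],[[0,0.002,0],0,1],[[0,0.002,0],0,1],[[0,0.002,0],0,1],[[0,0.002,0],0,1],[[0,0.002,0],0,1]]}}

```text
clock: 12.6
eef_pos: [534.6, 154.5, 81.4]
eef_rot: [-1.571, -0.009, -0.155]
wrist_force: [-8.8, -3.8, 24.3]
finger_gap: 0.5
```

>>> {"api": "play_rows", "payload": {"series": [[[0,0.002,0],0,1],[[0,0.002,0],0,1],[[0,0.002,0],0,1],[[0,0.002,0],0,1],[[0,0.002,0],0,1],[[0,0.002,0],0,1]]}}

```text
clock: 13.2
eef_pos: [534.7, 154.6, 81.4]
eef_rot: [-1.571, -0.01, -0.155]
wrist_force: [-10.9, -3.8, 25.8]
finger_gap: 0.9
```

>>> {"api": "play_rows", "payload": {"series": [[[0,-0.04,0],0,1],[[0,-0.08,0],0,1],[[0,-0.123,0],0,1],[[-0.15,-0.123,0],0,1],[[-0.15,-0.123,0],0,1],[[-0.15,-0.123,0],0,1],[[-0.15,-0.123,0],0,1],[[-0.15,-0.123,0],0,1]]}}

```text
clock: 14.0
eef_pos: [385.0, 178.2, 203.2]
eef_rot: [-1.57, -0.011, -0.154]
wrist_force: [-0.0, 0.6, 0.4]
finger_gap: -0.1
```

```bash
python3 - <<'E'
from cell import manip
import cv2,numpy as np
s_=manip.read_state(); print(s_['clock'],s_['eef_pos'],s_['wrist_force'])
b=manip.camera("top")[:,:,::-1]; a=cv2.imread("pics/top0.png")
f=lambda i:cv2.resize(i[160:330,140:510],None,fx=1.75,fy=1.75,interpolation=cv2.INTER_CUBIC)
cv2.imwrite("pics/t8.png",np.vstack([f(a),f(b)]))
E
```

```text
14.0 [384.99739331 178.18871704 203.22301789] [-0.04063317  0.62427453  0.3904384 ]
```

View pics/t8.png

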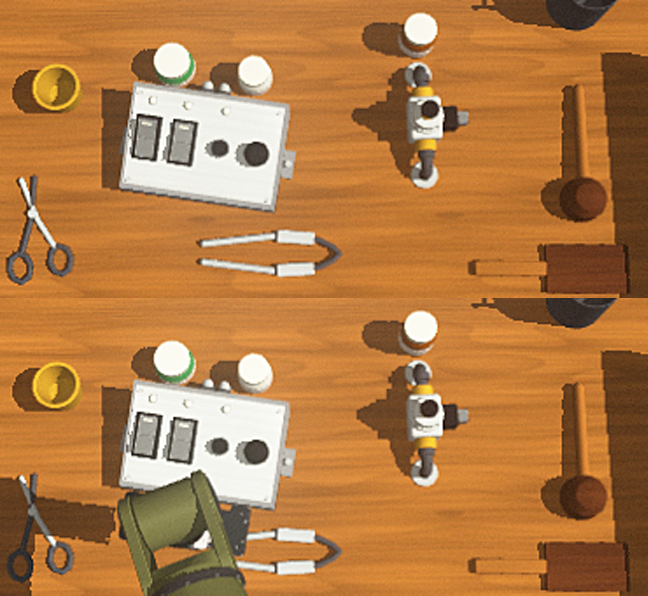

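Nothing has shifted, the knob sits lower, and the button is out again. Handing in.

```bash
python3 -c "
from cell import manip
print(manip.sign_off())"
```

```text
the job is handed in; nothing more can be done
None
```

I pressed the controls in the order asked and handed the job in at about 14 s; the hand-in gives no verdict.

- **Blower:** I pressed the far end down to a firm stop at 22 N. Afterwards its white bar lined up with the hood's, which is the on position.
- **Gas reset knob:** It stopped firmly at z = 121.9 mm under 21 N, against 122 mm for fully home. The later top views show it still sitting lower than at the start.
- **Ignition button:** It reached a firm stop at z = 81.5 mm, where I had worked out about 82 mm for fully in. I held it there for 2.6 s at 22–26 N and then let go.

The last top view shows the jars, mould, wood block and wooden paddle where they were. The shears and jacks also look unmoved, though the arm hid part of the jacks in that view. The hood rocker still looked on, and the tool stayed clear of the stop mushroom. At hand-in the arm was clear, with the wrist force near zero.

One approach was wasted: I first moved the wrong way to see the knob with the wrist camera, which touched nothing. None of the checks failed or disagreed beyond 2–4 mm between the camera views, and I corrected for that before each press.

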